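# Set up the pour-over coffee stand

## Robot

A 7-joint arm with a two-finger parallel gripper is mounted at the origin on a cart in front of the work surface, level with it; the furniture and walls round the work are solid. World frame = base frame: x ahead of the robot, y to its left, z up, the work surface at z = 0. Lengths are in m, angles in rad, forces in N, time in s.
With the tool pointing down it reaches from about 0.425 to 0.925 m from the base axis. Payload 6.8 kg.
Tool frame: the origin (TCP) lies on the centre line of the jaws, within the pads' length; the fingertips stand bot.tip_reach ahead of it and the grasp point (between the pads) lies 3 mm ahead of it (bot.tip_reach is the distance from the TCP to the fingertips, in m); z points along the fingers, y is the line along which they close (so a half turn about z gives the same grasp; the last joint's range is limited). The gripper opens to 85 mm and grips with 20 to 120 N. Pads are 22 mm wide; open, the fingers measure 114 mm over their backs; the gripper's body (76 mm by 85 mm) begins 54 mm behind the grasp point. The pads swing forward as they close: fully open they stand 13 mm farther back than shut.
Start: joints at [-1.381, 0.477, 0.022, 1.555, -0.011, 1.109, -0.083], TCP at [0.198, 0.645, 0.253] pointing down, gripper open.
Joint ranges: [-2.96, 2.96], [-0.34, 2.1], [-1.41, 1.46], [0.24, 2.44], [-1.37, 4.51], [0.17, 1.92], [-2.96, 2.96]. Speed limits (rad/s): [2.39, 2.39, 3.14, 3.14, 3.14, 3.14, 3.14].

## Interface

Orientations are given as a unit quaternion [w, x, y, z].
In Python, from station import bot gives the robot as it stands.
- The arm moves only by the tool jog_arm, never from a script. Its argument "deltas" is a list of rows, each a list of 7 numbers: the shift along the world's x, y, z in m, then the turn, a rotation vector about the world's x, y, z in rad, then the opening, from 0 (shut) to 1 (fully open). In form: [[x, y, z, rx, ry, rz, grip], ...]. A call has 1 to 10 rows; each row shifts and turns the commanded pose from where the row before left it; what a row does not reach is not made up. A row lasts 1/10 s, in which the tool goes at most 50 mm and 8.59 degrees, less where a joint would pass 70% of its speed; a pose out of reach is approached as far as the arm can. A call with a gripper value outside its range is refused whole. The fingers move at their own pace and stop on an object; "newtons" is the grip in N (left out, the last holds). Time passes only in rows, so rows that do not move let the fingers close. It gives the time, the measured TCP pose, the force, the opening and the grip force at its end, in the units of the state.
- bot.get_obs(): the state, without advancing time (a new reading comes with each control period).
- bot.read_camera(name): name is "scene" or "top" or "wrist"; returns a dict with "img" (420x560x3 uint8, red, green, blue), "K" (3x3 intrinsics, pixels), "eye" and "attitude" of the camera in the world. Camera axes: x right, y down, z forward; pixel columns grow to the right and rows downward; lengths in m; the calibration is good to about 2 mm. A picture is of the moment at which its call begins. There is no depth.
- bot.hand_in(): hands the job in; it is judged then, once.
The state is a dict: "t": time; "q": joint angles; "joint_vel": joint speeds; "joint_torque": joint torques, N m; "eef_pos": TCP position; "tool_rot": TCP orientation; "contact_force": force on the tool from outside, world axes, zero at the start; "torque": the same for the moment, N m; "gripper_width": opening from 0.0 (shut) to 1.0 (fully open); "grasp_force": force on a finger pad.
Only numpy, scipy, OpenCV 4.12 (cv2) and the standard library are available. Lean on these libraries where they do the work, as an engineer would, in place of code of your own. Each camera call takes 0.05 s, during which the arm holds its last target. There are 200 camera calls.

## Task

Get the pour-over stand ready for coffee. First lift the lid out of the round seat in the wooden deck and put it aside, then move the mug, upright, under the seat so that it stands centred below it; next slide the white cone dripper along the deck, without lifting it off, until it drops into the seat and sits level and fully home, and finally put the lid, knob up, into the mouth of the dripper so that it sits level and centred. Leave the timer, the tin and the spice jar where they are.

Things in the scene. Friction and masses are not known exactly. Their poses are not given: they have to be found in the camera images.
- stand: Fixed stand: wooden deck 280 (its y) x 120 (its x) x 20 mm, top 132 mm above the worktop. Origin on the worktop under the deck's middle; x away from the robot, y left along the deck, z up. Below, front (-x) and left (+y) are open; a panel closes the right end, a 12 mm post stands at x 52, y 133 mm, and a rear rail (59-81 mm up, face at x = 48 mm) is about where a mug under the seat stops.
- seat (a point): Centre of the mouth of the round conical seat in the deck, level with the deck's top (x = 0, y = 60, z = 132 mm in the stand's frame; same axes). The seat is 100 mm wide at the top, 85 mm at its flat floor, 12.6 mm below the deck's top (7 mm in radius per 12 mm of depth); the floor has a 44 mm drip hole.
- dripper: White cone dripper, 0.3 kg, 61 mm tall, on the deck right of the seat. Origin: centre of underside. Foot: flat-bottomed conical disc, 84 mm wide below, 98 on top, 12 thick; slides when pushed at its edge, drops into the seat once over it; home, its origin is 12 mm below the deck's top. Open cone above: 41 mm wide at the foot, 98 outside and 90 inside at the rim, same taper inside.
- lid: White lid, 0.12 kg: conical disc 76 mm wide below, 90 on top, 12 thick; origin at the centre of its underside, z up. Grip its round wooden knob: 25 mm wide, 12 to 46 mm above the origin. At first it lies on the seat's floor, origin 12.6 mm below the deck's top. In the dripper's mouth its disc's top is about level with the rim: origin about 50 mm above the dripper's.
- mug_axis (a point): White mug, 0.27 kg, 95 mm tall, 92 mm across at the top, 70 at the base. This point: centre of its underside, z up. Its handle stands out along -y of this frame to 80 mm from the axis, 10 to 86 mm up; its outer part (60 to 80 mm from the axis) can be pinched from above across its 30 mm width (along x of this frame), and the mug slid by it.
- timer: Red and white kitchen timer, 66 mm across, 54 mm tall, bystander; origin: centre of its underside.
- pea_tin: Food tin, 76 mm across, 58 mm tall, bystander; origin: centre of its underside.
- pepper_jar: Glass spice jar with a dark cap, 41 mm across, 105 mm tall, bystander; origin: centre of its underside.

How it is judged:
By the outcome, as a careful person would: the job done as asked, in the order asked, and still so for the second after the job is handed in, with the robot touching nothing.
It also fails if it takes over 72 s, if anything falls off the work surface, if the arm or the gripper's body presses on something with over 40 N, if the wrist force passes 120 N, or if a joint passes its speed limit or range.

## Working session

There is one attempt and no reset: what is moved stays moved. The work goes in short steps, Python scripts to look and compute and a tool call to move; the robot and the scene stay as the last step left them, time stands still between calls to the robot, and variables do not carry over. Pictures are saved under pics/ and viewed, at most 10 in all, crops included, and the job is handed in when it is done.

Besides the shell and the picture viewer there is one more tool, called after "Emit:" as name(argument=value, ...), one argument or row to a line, values as JSON. jog_arm: Moves the arm, as the interface text tells. Its arguments: {"type":"object","properties":{"deltas":{"type":"array"},"newtons":{"type":"number"}},"required":["deltas"]}

```bash
mkdir -p pics; ls; cat > h.py <<'E'
import numpy as np, cv2
from scipy.spatial.transform import Rotation as R
from station import bot
def Rm(a):
    a=np.array(a,float)
    return a if a.shape==(3,3) else R.from_quat(a,scalar_first=True).as_matrix()
def snap(cam,fn=None):
    c=bot.read_camera(cam)
    if fn: cv2.imwrite('pics/'+fn,c['img'][:,:,::-1])
    return c
def ray(c,u,v):
    return Rm(c['attitude'])@np.linalg.inv(c['K'])@[u,v,1.]
def onz(c,u,v,z):
    d=ray(c,u,v);e=np.array(c['eye']);return e+d*(z-e[2])/d[2]
def proj(c,P):
    p=(np.atleast_2d(P)-np.array(c['eye']))@Rm(c['attitude'])@np.array(c['K']).T
    return p[:,:2]/p[:,2:]
def circ(z,cx,cy,r,n=60):
    t=np.linspace(0,2*np.pi,n);return np.c_[cx+r*np.cos(t),cy+r*np.sin(t),0*t+z]
E
python3 - <<'E'
from h import *
import pickle
d={n:snap(n,n+'0.png') for n in('scene','top')}
pickle.dump(d,open('c0.pkl','wb'))
for n in d: print(n,d[n]['K'],d[n]['eye'],d[n]['attitude'])
print(bot.get_obs(),bot.tip_reach)
i=np.hstack([d['scene']['img'],d['top']['img']])
E
```

```text
pics
scene [[519.96553327   0.         283.37318503]
 [  0.         519.96553327 209.54565722]
 [  0.           0.           1.        ]] [ 0.06118734 -0.78020794  1.04964126] [-0.36135872  0.89732279 -0.2332177   0.09920277]
top [[402.32138157   0.         275.01679641]
 [  0.         402.32138157 212.54669504]
 [  0.           0.           1.        ]] [ 3.54839161e-01 -8.55319271e-04  1.38286941e+00] [-0.04638562  0.70687821 -0.70425629  0.04684699]
{'t': 0.1, 'q': array([-1.3811176 ,  0.4777134 ,  0.0223648 ,  1.55630897, -0.01154387,
        1.10930527, -0.08310449]), 'joint_vel': array([-0.00057267, -0.00168783,  0.00182249, -0.00320196,  0.00054247,
       -0.00107411,  0.00014015]), 'joint_torque': array([ 4.15622868e-03, -5.97762001e+01,  1.61346562e+00, -2.81952006e+01,
        1.28868016e-02,  4.96208319e-03,  3.44704574e-05]), 'eef_pos': array([0.19791064, 0.64483383, 0.25244445]), 'tool_rot': array([-7.59679520e-05,  1.48351327e-01,  9.88934395e-01, -7.99979870e-04]), 'contact_force': array([-0.05639229, -0.01667268,  0.55135165]), 'torque': array([0.02038556, 0.02705685, 0.00349134]), 'grasp_force': 0.0, 'gripper_width': 0.9971246829984393} 0.022
```

View pics/scene0.png

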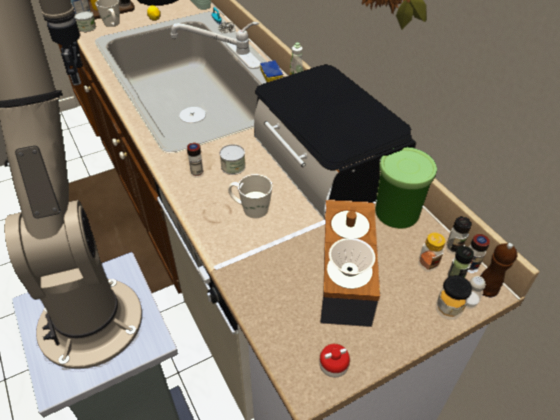

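View pics/top0.png

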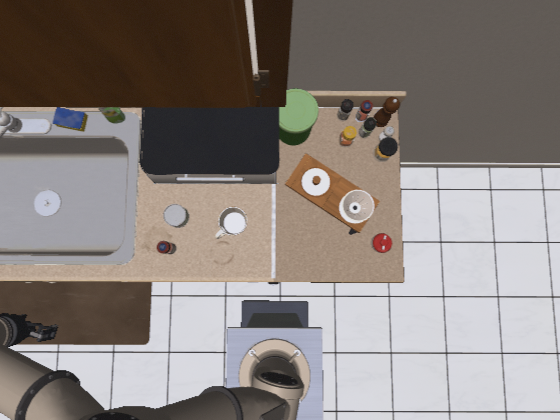

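The scene picture shows the mug at (255,195), the deck with the lid at (350,222) and the dripper at (350,262), the timer at (335,360), the tin at (232,158) and the jar at (195,158). In the top view the deck corners are around (307,155), (378,190), (360,232) and (286,185), with the lid at (316,181), the dripper at (356,207) and the mug at (233,222), its handle toward lower left. I'll zoom in.

```bash
python3 - <<'E'
import cv2
i=cv2.imread('pics/top0.png')
cv2.imwrite('pics/z1.png',cv2.resize(i[140:265,205:405],None,fx=4,fy=4,interpolation=cv2.INTER_CUBIC))
i=cv2.imread('pics/scene0.png')
cv2.imwrite('pics/z2.png',cv2.resize(i[140:330,200:400],None,fx=3,fy=3,interpolation=cv2.INTER_CUBIC))
E
```

```text
(no output)
```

View pics/z1.png

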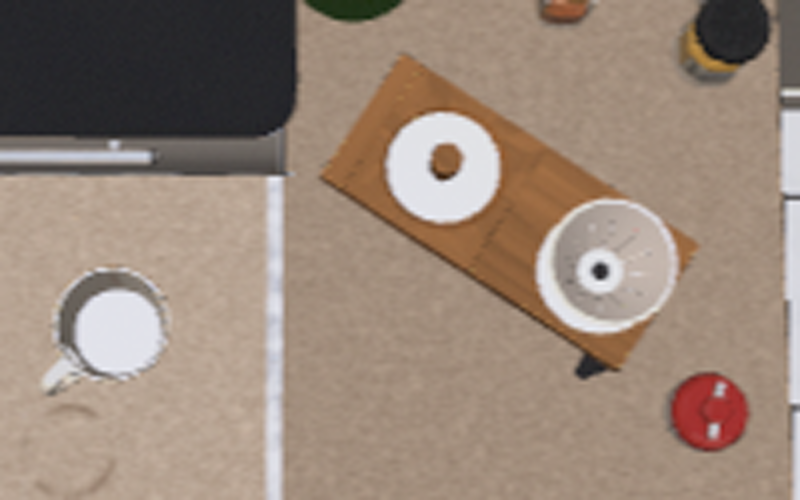

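View pics/z2.png

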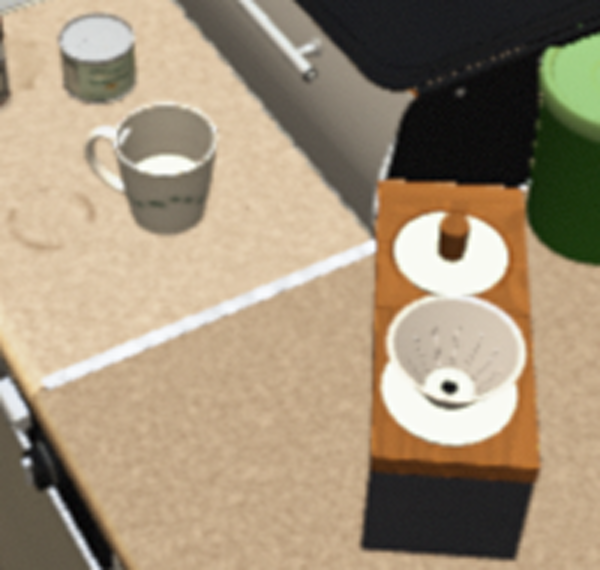

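Zoomed top (4x): deck corners (403,52), (322,177), (620,370), (698,245), lid disc centre (443,167), dripper rim centre (613,264), mug rim (112,323) and handle tip (47,388). Zoomed scene (3x): deck corners (380,180), (527,188), (538,466), (373,457), lid disc (451,253), dripper rim (456,352) and mug rim (166,143).

```bash
cat > m1.py <<'E'
from h import *
import pickle
from scipy.optimize import least_squares
d=pickle.load(open('c0.pkl','rb'));T,S=d['top'],d['scene']
zt=lambda p:((np.atleast_2d(p)+.5)/4-.5+[205,140])
zs=lambda p:((np.atleast_2d(p)+.5)/3-.5+[200,140])
def st(p,P):
    c,s=np.cos(p[2]),np.sin(p[2]);P=np.atleast_2d(P)
    return np.c_[p[0]+c*P[:,0]-s*P[:,1],p[1]+s*P[:,0]+c*P[:,1],P[:,2]]
C=np.array([[.06,.14,.132],[-.06,.14,.132],[-.06,-.14,.132],[.06,-.14,.132]])
t=zt([[403,52],[322,177],[620,370],[698,245]])
s=zs([[527,188],[380,180],[373,457],[538,466]])
t0=np.array([onz(T,*q,.132) for q in t]);s0=np.array([onz(S,*q,.132) for q in s])
print(t0.round(3),s0.round(3))
f=lambda p:np.r_[(proj(T,st(p,C))-t).ravel(),(proj(S,st(p,C))-s).ravel()]
m=t0.mean(0);r=least_squares(f,[m[0],m[1],-.5]);print('stand',r.x.round(4),np.degrees(r.x[2]),'res',r.fun.round(1))
for c,p,l in((T,t,'T'),(S,s,'S')):
    rr=least_squares(lambda p_:(proj(c,st(p_,C))-p).ravel(),r.x);print(l,rr.x.round(4))
print('seat',st(r.x,[0,.06,.132]).round(4))
for n,a,b,z in(('lid',(443,167),(451,253),.1314),('drip',(613,264),(456,352),.193),('mug',(112,323),(166,143),.095)):
    print(n,onz(T,*zt(a)[0],z).round(4),onz(S,*zs(b)[0],z).round(4))
print('handle',onz(T,*zt((47,388))[0],.07).round(4),onz(S,*zs((90,150))[0],.06).round(4))
for n,q,z in(('timer',(709,411),.04),):print(n,onz(T,*zt(q)[0],z).round(3))
print('tin',onz(T,175,215,.058),'jar',onz(T,163,247,.105))
E
python3 m1.py
```

```text
[[ 0.715 -0.098  0.132]
 [ 0.613 -0.033  0.132]
 [ 0.46  -0.265  0.132]
 [ 0.559 -0.329  0.132]] [[ 0.717 -0.101  0.132]
 [ 0.614 -0.034  0.132]
 [ 0.46  -0.266  0.132]
 [ 0.558 -0.329  0.132]]
stand [ 0.5869 -0.1819 -0.5908] -33.85084880191756 res [ 0.4 -0.  -0.3 -0.8 -0.2  0.4  0.8  0.1 -0.9 -0.1 -0.1 -0.4 -0.6 -0.5
  1.1  0.5]
T [ 0.5867 -0.1813 -0.5833]
S [ 0.5871 -0.1823 -0.5952]
seat [[ 0.6204 -0.132   0.132 ]]
lid [ 0.6211 -0.129   0.1314] [ 0.6199 -0.1302  0.1314]
drip [ 0.5346 -0.2491  0.193 ] [ 0.532  -0.2536  0.193 ]
mug [0.4998 0.135  0.095 ] [0.4954 0.1273 0.095 ]
handle [0.449  0.1898 0.07  ] [0.4462 0.1857 0.06  ]
timer [ 0.434 -0.358  0.04 ]
tin [0.52120818 0.3304755  0.058     ] jar [0.41301666 0.35300619 0.105     ]
```

Emit:
jog_arm(
  deltas=[
    [0.02,-0.04,0.01,0,0,0,1],
    [0.02,-0.04,0.01,0,0,0,1],
    [0.02,-0.04,0.01,0,0,0,1],
    [0.02,-0.04,0.01,0,0,0,1],
    [0.02,-0.04,0.01,0,0,0,1],
    [0.02,-0.04,0.01,0,0,0,1],
    [0.02,-0.04,0.01,0,0,0,1],
    [0.02,-0.04,0.01,0,0,0,1],
    [0.02,-0.04,0.01,0,0,0,1],
    [0.02,-0.04,0.01,0,0,0,1],
  ],
)

```text
t: 1.1
eef_pos: [0.3984, 0.2433, 0.3535]
tool_rot: [-0.0, 0.148, 0.989, -0.0]
contact_force: [0.2, 1.0, 0.9]
gripper_width: 0.999
grasp_force: 0.0
```

Emit:
jog_arm(
  deltas=[
    [0.025,-0.04,0,0,0,0,1],
    [0.02,-0.03,0,0,0,0,1],
    [0,0,0,0,0,0,1],
  ],
)

```text
t: 1.4
eef_pos: [0.4453, 0.17, 0.3534]
tool_rot: [0.001, 0.153, 0.988, -0.001]
contact_force: [0.1, 0.2, -0.0]
gripper_width: 1.003
grasp_force: 0.0
```

```bash
python3 - <<'E'
from h import *
import pickle
c=snap('wrist','w1.png');pickle.dump(c,open('w1.pkl','wb'))
o=bot.get_obs();print(o['t'],o['eef_pos'],o['q'].round(2),c['eye'],c['K'][0])
print(proj(c,circ(.095,.498,.131,.046,5)))
E
```

```text
1.45 [0.44391912 0.17284482 0.3532029 ] [-0.82  0.04  0.33  1.9  -0.02  1.2   0.79] [0.37913209 0.19108391 0.47457644] [311.99911297   0.         280.73300438]
[[275.2912451  260.04654123]
 [298.64640942 218.38189057]
 [252.74088725 195.37665568]
 [230.69976175 238.76529368]
 [275.2912451  260.04654123]]
```

View pics/w1.png

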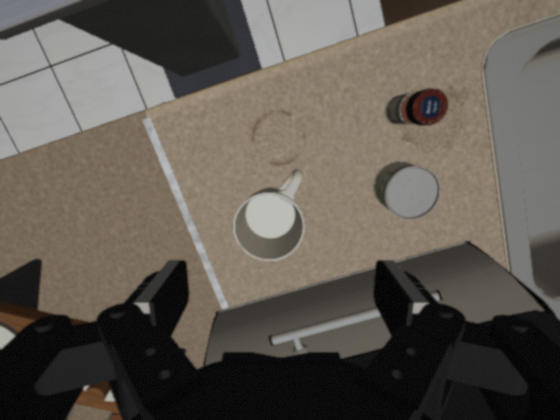

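The wrist view shows the mug rim centred at (268,226) with the rim edges at x 233-303, and the handle tip at (295,174).

```bash
python3 - <<'E'
from h import *
import pickle
c=pickle.load(open('w1.pkl','rb'))
a=onz(c,268,226,.095);print(a,onz(c,233,226,.095),onz(c,303,224,.095))
for z in(.05,.07,.086):
  b=onz(c,295,174,z);d=b-a;print(b,np.degrees(np.arctan2(d[1],d[0])),np.hypot(*d[:2]))
d=pickle.load(open('c0.pkl','rb'))
for n in d:
  c=d[n];i=c['img'].copy()
E
```

```text
[0.49597409 0.13660169 0.095     ] [0.482471   0.09379621 0.095     ] [0.5068859  0.18015821 0.095     ]
[0.44966776 0.18877567 0.05      ] 131.59023352870378 0.06975958894331724
[0.44634512 0.1888844  0.07      ] 133.50837252285442 0.0720868653948633
[0.44368701 0.18897138 0.086     ] 134.95476615834932 0.07400353639708923
```

Emit:
jog_arm(
  deltas=[
    [0.022,-0.038,-0.01,0,0,-0.04,1],
    [0.022,-0.038,-0.01,0,0,-0.04,1],
    [0.022,-0.038,-0.01,0,0,-0.04,1],
    [0.022,-0.038,-0.01,0,0,-0.04,1],
    [0.022,-0.038,-0.01,0,0,-0.04,1],
    [0.022,-0.038,-0.01,0,0,-0.04,1],
    [0.022,-0.038,-0.01,0,0,-0.03,1],
    [0.022,-0.038,-0.01,0,0,-0.03,1],
    [0.001,-0.001,-0.02,0,0,0,1],
    [0,0,0,0,0,0,1],
  ],
)

```text
t: 2.45
eef_pos: [0.6188, -0.129, 0.2499]
tool_rot: [-0.003, 0.295, 0.956, -0.001]
contact_force: [0.2, -0.0, -0.0]
gripper_width: 1.0
grasp_force: 0.0
```

```bash
python3 - <<'E'
from h import *
import pickle
c=snap('wrist','w2.png');pickle.dump(c,open('w2.pkl','wb'))
o=bot.get_obs();print(o['t'],o['eef_pos'],o['tool_rot'].round(3))
print(proj(c,[[.6205,-.1305,.1654],[.6205,-.1305,.1314],[.533,-.252,.193]]))
E
```

```text
2.5 [ 0.61932708 -0.1278497   0.25145936] [-0.002  0.294  0.956 -0.   ]
[[280.8757879  230.07578032]
 [281.00533225 216.26086144]
 [ 35.41810807 238.33661413]]
```

View pics/w2.png

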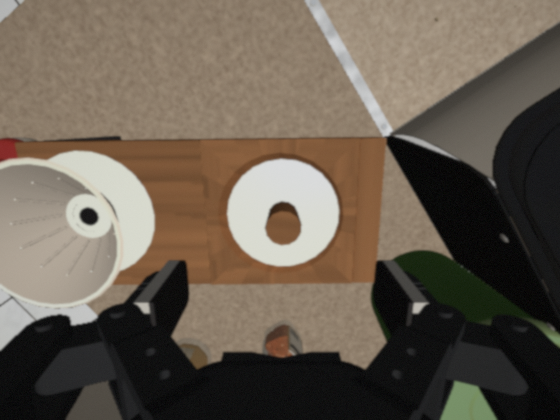

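The wrist view shows the lid disc centre at (283.5,212), the knob top at (283,225), the dripper rim centre near (47,231), and the deck edges at rows 138/284 and column 383 on the left end.

```bash
python3 - <<'E'
from h import *
import pickle
c=pickle.load(open('w2.pkl','rb'))
print(onz(c,283.5,212,.1314),onz(c,283,225,.1654))
for p in((382,138),(379,284),(120,139),(115,283)):print(onz(c,*p,.132).round(4))
print('foot',onz(c,154,215,.144),'rim',onz(c,121,235,.193), onz(c,35,158,.193),onz(c,62,307,.193))
E
```

```text
[ 0.61868422 -0.12685404  0.1314    ] [ 0.61825367 -0.12718907  0.1654    ]
[ 0.6123 -0.0336  0.132 ]
[ 0.7168 -0.0952  0.132 ]
[ 0.5025 -0.1964  0.132 ]
[ 0.5899 -0.2808  0.132 ]
foot [ 0.56236879 -0.20772417  0.144     ] rim [ 0.56075424 -0.20725322  0.193     ] [ 0.49840499 -0.21646198  0.193     ] [ 0.57641969 -0.27258136  0.193     ]
```

Emit:
jog_arm(
  deltas=[
    [0,0,-0.035,0,0,0,1],
    [0,0,-0.035,0,0,0,1],
    [0,0,-0.025,0,0,0,1],
    [0,0,0,0,0,0,0.2],
    [0,0,0,0,0,0,0.1],
    [0,0,0,0,0,0,0.1],
    [0,0,0,0,0,0,0.1],
    [0,0,0,0,0,0,0.1],
  ],
  newtons=40,
)

```text
t: 3.3
eef_pos: [0.6212, -0.1296, 0.1603]
tool_rot: [0.001, 0.294, 0.956, 0.001]
contact_force: [-1.0, 0.8, 7.4]
gripper_width: 0.277
grasp_force: 39.1
```

Emit:
jog_arm(
  deltas=[
    [0,0,0.02,0,0,0,0.1],
    [0,0,0.04,0,0,0,0.1],
    [-0.04,0.003,0.01,0,0,0,0.1],
    [-0.04,0.003,0,0,0,0,0.1],
    [-0.04,0.003,0,0,0,0,0.1],
    [-0.04,0.001,-0.01,0,0,0,0.1],
    [0,0,-0.045,0,0,0,0.1],
    [0,0,-0.045,0,0,0,0.1],
    [0,0,-0.03,0,0,0,0.1],
    [0,0,0,0,0,0,0.1],
  ],
)

```text
t: 4.3
eef_pos: [0.4575, -0.1193, 0.0958]
tool_rot: [-0.003, 0.295, 0.956, -0.001]
contact_force: [0.2, 0.1, -0.7]
gripper_width: 0.275
grasp_force: 39.5
```

Emit:
jog_arm(
  deltas=[
    [0,0,-0.03,0,0,0,0.1],
    [0,0,-0.015,0,0,0,0.1],
    [0,0,-0.006,0,0,0,0.1],
    [0,0,-0.003,0,0,0,0.1],
    [0,0,0,0,0,0,0.1],
  ],
)

```text
t: 4.8
eef_pos: [0.4609, -0.1199, 0.0453]
tool_rot: [0.001, 0.295, 0.956, 0.0]
contact_force: [-0.9, 0.7, -1.4]
gripper_width: 0.281
grasp_force: 39.6
```

Emit:
jog_arm(
  deltas=[
    [0,0,-0.003,0,0,0,0.1],
    [0,0,-0.002,0,0,0,0.1],
    [0,0,0,0,0,0,0.1],
  ],
)

```text
t: 5.1
eef_pos: [0.4608, -0.1197, 0.0408]
tool_rot: [0.001, 0.295, 0.956, 0.001]
contact_force: [-2.8, 1.2, 18.2]
gripper_width: 0.278
grasp_force: 41.5
```

Emit:
jog_arm(
  deltas=[
    [0,0,0.001,0,0,0,0.5],
    [0,0,0,0,0,0,1],
    [0,0,0,0,0,0,1],
    [0,0,0.03,0,0,0,1],
    [0,0,0.045,0,0,0,1],
    [0,0,0.045,0,0,0,1],
    [-0.002,0.04,0.01,0,0,-0.05,1],
    [-0.002,0.04,0,0,0,-0.05,1],
    [-0.002,0.04,0,0,0,-0.06,1],
    [-0.002,0.04,0,0,0,-0.06,1],
  ],
)

```text
t: 6.1
eef_pos: [0.4517, 0.0419, 0.1705]
tool_rot: [0.0, 0.399, 0.917, 0.0]
contact_force: [1.4, 0.3, -0.2]
gripper_width: 0.994
grasp_force: 0.0
```

Emit:
jog_arm(
  deltas=[
    [-0.002,0.04,0,0,0,0,1],
    [-0.002,0.04,0,0,0,0,1],
    [-0.002,0.04,0,0,0,0,1],
    [0,0.028,0,-0.09,-0.09,0,1],
    [0,0,0,-0.1,-0.09,0,1],
    [0,0,0,0,0,0,1],
  ],
)

```text
t: 6.7
eef_pos: [0.4431, 0.1915, 0.1692]
tool_rot: [0.116, 0.389, 0.913, -0.051]
contact_force: [0.0, 0.3, -0.5]
gripper_width: 1.001
grasp_force: 0.0
```

```bash
python3 - <<'E'
from h import *
import pickle
c=snap('wrist','w3.png');pickle.dump(c,open('w3.pkl','wb'))
s=snap('scene');cv2.imwrite('pics/s3.png',cv2.resize(s['img'][140:330,180:380,::-1],None,fx=3,fy=3))
o=bot.get_obs();print(o['t'],o['eef_pos'],Rm(o['tool_rot']).round(3))
E
```

```text
6.8 [0.44505073 0.18670548 0.16979906] [[-0.665  0.727  0.169]
 [ 0.704  0.686 -0.182]
 [-0.248 -0.002 -0.969]]
```

View pics/w3.png

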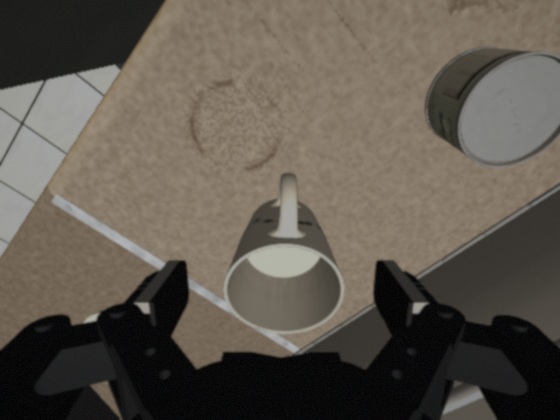

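The view shows the mug rim centred at (284,288) and the handle running up to its tip at (288,176), nearly centred between the fingers, whose midline is at column 281.

```bash
python3 - <<'E'
from h import *
import pickle
c=pickle.load(open('w3.pkl','rb'));o=bot.get_obs()
M=Rm(o['tool_rot']);p=o['eef_pos']
a=onz(c,284,288,.095);print(a)
for z in(.05,.07,.08):
  b=onz(c,288,176,z);d=b-a;print(b.round(4),np.degrees(np.arctan2(d[1],d[0])),np.hypot(*d[:2]),'tool',(M.T@(b-p)).round(4))
print('axis in tool',M.T@(a-p))
E
```

```text
[0.49478769 0.14074564 0.095     ]
[0.4469 0.1948 0.05  ] 131.56969518675348 0.07221210599597923 tool [0.0342 0.0071 0.1149]
[0.4404 0.2009 0.07  ] 132.14012797183898 0.08108943876828965 tool [0.0379 0.0065 0.0933]
[0.4371 0.2039 0.08  ] 132.38092816182245 0.08553064993516768 tool [0.0397 0.0062 0.0825]
axis in tool [-0.04688539  0.0047983   0.0892172 ]
```

Emit:
jog_arm(
  deltas=[
    [0.001,0.006,-0.03,0,0,0,1],
    [0,0,-0.035,0,0,0,1],
    [0,0,-0.023,0,0,0,1],
    [0,0,0,0,0,0,0.6],
    [0,0,0,0,0,0,0.3],
    [0,0,0,0,0,0,0.2],
    [0,0,0,0,0,0,0.2],
    [0,0,0,0,0,0,0.2],
  ],
  newtons=50,
)

```text
t: 7.6
eef_pos: [0.4476, 0.1924, 0.0831]
tool_rot: [0.116, 0.395, 0.91, -0.049]
contact_force: [1.2, 0.5, 3.1]
gripper_width: 0.205
grasp_force: 13.5
```

Emit:
jog_arm(
  deltas=[
    [0,0,0,0,0,0,0.1],
    [0,0,0,0,0,0,0.1],
  ],
)

```text
t: 7.8
eef_pos: [0.4474, 0.1929, 0.0829]
tool_rot: [0.116, 0.394, 0.91, -0.049]
contact_force: [-1.4, 1.8, 5.9]
gripper_width: 0.179
grasp_force: 47.2
```

```bash
python3 - <<'E'
from h import *
import pickle
c=snap('wrist','w4.png');pickle.dump(c,open('w4.pkl','wb'))
o=bot.get_obs();print(o['t'],o['eef_pos'],o['gripper_width'],o['grasp_force'])
E
```

```text
7.85 [0.44735798 0.19292174 0.08291437] 0.17736389834149188 47.224065049085766
```

View pics/w4.png

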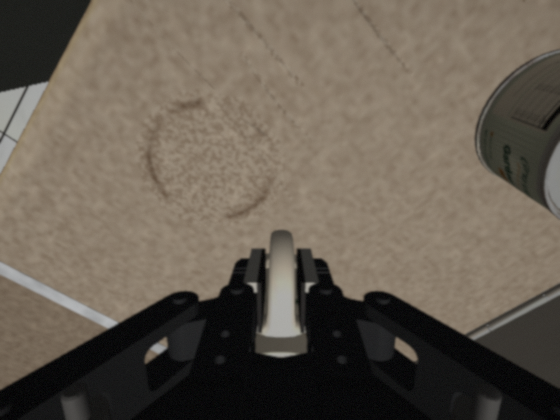

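Emit:
jog_arm(
  deltas=[
    [0.005,-0.012,0.001,0,0,0.01,0.1],
    [0.01,-0.025,0,0,0,0.02,0.1],
    [0.01,-0.025,0,0,0,0.03,0.1],
    [0.01,-0.025,0,0,0,0.03,0.1],
    [0.01,-0.025,0,0,0,0.03,0.1],
    [0.01,-0.025,0,0,0,0.03,0.1],
    [0.01,-0.025,0,0,0,0.03,0.1],
    [0.01,-0.025,0,0,0,0.03,0.1],
    [0.005,-0.025,0,0,0,0.02,0.1],
    [0,0,0,0,0,0,0.1],
  ],
)

```text
t: 8.85
eef_pos: [0.5272, -0.0244, 0.0838]
tool_rot: [0.121, 0.29, 0.949, -0.037]
contact_force: [1.0, -0.6, -2.4]
gripper_width: 0.176
grasp_force: 47.4
```

```bash
python3 - <<'E'
from h import *
o=bot.get_obs();print(o['t'],o['eef_pos'],Rm(o['tool_rot']).round(3),o['contact_force'])
S=snap('scene');T=snap('top')
a=cv2.resize(S['img'][170:310,220:400],None,fx=4,fy=4,interpolation=cv2.INTER_CUBIC)
cv2.imwrite('pics/s5.png',a[:,:,::-1])
E
```

```text
8.85 [ 0.52715083 -0.02440292  0.08382137] [[-0.802  0.56   0.208]
 [ 0.541  0.829 -0.141]
 [-0.251 -0.001 -0.968]] [ 0.96168591 -0.55318919 -2.36713169]
```

View pics/s5.png

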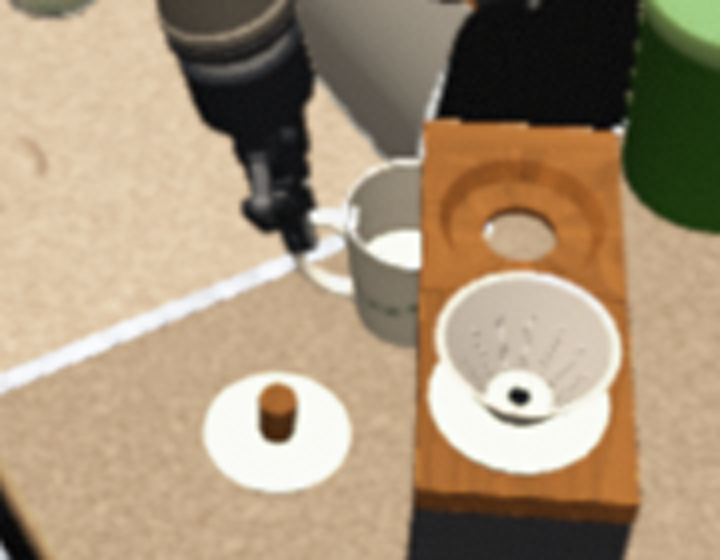

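The mug is upright in the grip, entering under the deck's front edge at (420,250); the lid is flat on the counter at (277,432). I'll continue to the target.

Emit:
jog_arm(
  deltas=[
    [0.008,-0.018,0,0,0,0,0.1],
    [0.012,-0.024,0,0,0,0,0.1],
    [0.012,-0.024,0,0,0,0,0.1],
    [0,0,0,0,0,0,0.1],
    [0,0,-0.001,0,0,0,0.1],
    [0,0,0,0,0,0,0.1],
  ],
)

```text
t: 9.55
eef_pos: [0.5582, -0.0847, 0.082]
tool_rot: [0.12, 0.287, 0.95, -0.037]
contact_force: [-2.0, -2.1, 3.0]
gripper_width: 0.175
grasp_force: 48.1
```

```bash
python3 - <<'E'
from h import *
import pickle
o=bot.get_obs();print(o['t'],o['eef_pos'],o['contact_force'])
S=snap('scene');W=snap('wrist')
pickle.dump((S,W),open('c6.pkl','wb'))
a=cv2.resize(S['img'][175:245,280:380],None,fx=5,fy=5,interpolation=cv2.INTER_CUBIC)
b=cv2.resize(W['img'],(400,300))
im=np.zeros((350,900,3),np.uint8);im[:350,:500]=a;im[:300,500:]=b
cv2.imwrite('pics/s6.png',cv2.resize(im,(800,311))[:,:,::-1])
E
```

```text
9.55 [ 0.55822442 -0.08467278  0.08201179] [-2.04651736 -2.14474178  2.96995997]
```

View pics/s6.png

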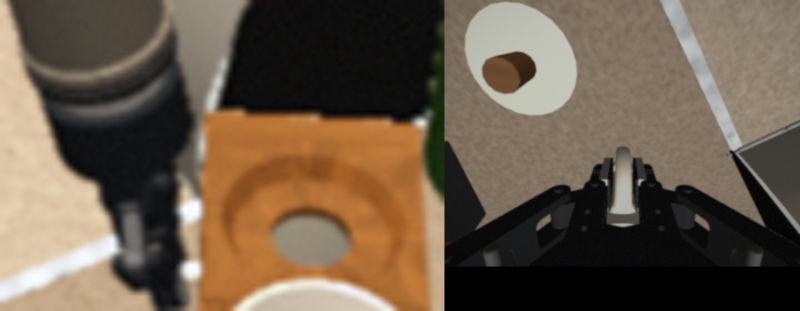

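The scene crop shows the mug's interior through the drip hole and the wrist crop shows the handle tip unchanged in the jaws at about (280,233). I'll work from numbers only from here.

```bash
python3 - <<'E'
from h import *
import pickle
S,c=pickle.load(open('c6.pkl','rb'))
p=np.array([.5582,-.0847])
for z in(.04,.05,.06,.07,.08):
  b=onz(c,280,232.5,z);d=b[:2]-p;print(z,b.round(4),'outward',d@[-.83,.557],'lat',d@[.557,.83])
# check with w4 vs. earlier: same from w3 mug axis
g=cv2.cvtColor(c['img'],cv2.COLOR_RGB2GRAY)
print(g[215:250,280])
# lid location
hsv=cv2.cvtColor(c['img'],cv2.COLOR_RGB2HSV)
m=((hsv[:,:,1]<45)&(hsv[:,:,2]>185)).astype(np.uint8);m[:, 250:]=0
cs,_=cv2.findContours(m,0,1)
k=max(cs,key=cv2.contourArea);print(cv2.contourArea(k),cv2.fitEllipse(cv2.convexHull(k)))
q=np.array([onz(c,*x[0],.012)[:2] for x in cv2.convexHull(k)],np.float32);print(cv2.minEnclosingCircle(q))
E
```

```text
0.04 [ 0.5576 -0.0849  0.04  ] outward 0.00043368749650922776 lat -0.000515225569527855
0.05 [ 0.5519 -0.0811  0.05  ] outward 0.007217066494589801 lat -0.0005072404163917985
0.06 [ 0.5463 -0.0773  0.06  ] outward 0.014000445492670382 lat -0.0004992552632557297
0.07 [ 0.5407 -0.0735  0.07  ] outward 0.020783824490750957 lat -0.0004912701101196724
0.08 [ 0.535  -0.0697  0.08  ] outward 0.027567203488831536 lat -0.0004832849569836045
[118 115 114 113 111 112 112 114 116 117 118 118 117 117 112  98  79  71
  69  70  74  76  78  81  83  87  88  92  95  99 103 105 108 111 115]
21960.0 ((120.77962493896484, 93.1109390258789), (151.65042114257812, 192.75839233398438), 135.73980712890625)
((0.4597340226173401, -0.11927835643291473), 0.04417867958545685)
```

Emit:
jog_arm(
  deltas=[
    [0.002,-0.006,0,0,0,0,0.1],
    [0,0,0,0,0,0,0.1],
    [0,0,0,0,0,0,0.1],
  ],
)

```text
t: 9.95
eef_pos: [0.5609, -0.0891, 0.0829]
tool_rot: [0.12, 0.286, 0.95, -0.036]
contact_force: [-7.9, 6.1, 17.0]
gripper_width: 0.178
grasp_force: 50.9
```

Emit:
jog_arm(
  deltas=[
    [-0.004,-0.001,0,0,0,0,0.1],
    [0,0,0,0,0,0,0.1],
    [0,0,0,0,0,0,0.1],
  ],
)

```text
t: 10.25
eef_pos: [0.5581, -0.0906, 0.0828]
tool_rot: [0.121, 0.286, 0.95, -0.036]
contact_force: [-1.8, 4.7, 8.0]
gripper_width: 0.174
grasp_force: 49.1
```

```bash
cat > fm.py <<'E'
from h import *
import pickle,sys
# pixels seen through the drip hole in scene image: bright floor vs. wall
o=bot.get_obs();print(o['t'],o['eef_pos'],o['contact_force'].round(1))
d=o['eef_pos'][:2]-[.587,-.182];print('stand',d@[.83,-.557],d@[.557,.83])
E
python3 fm.py
```

```text
10.25 [ 0.55813739 -0.09058284  0.08277677] [-1.8  4.7  8. ]
stand -0.0748753244926895 0.05979977271402701
```

Emit:
jog_arm(
  deltas=[
    [0,0,0,0,0,0,0.4],
    [0,0,0,0,0,0,0.6],
    [0,0,0,0,0,0,0.6],
    [-0.004,0.003,0.02,0,0,0,0.6],
    [-0.008,0.006,0.04,0,0,0,0.6],
    [-0.008,0.006,0.04,0,0,0,0.6],
    [-0.008,0.006,0.04,0,0,0,0.6],
    [0,0,0,0,0,0,0.6],
  ],
)

```text
t: 11.05
eef_pos: [0.5312, -0.0715, 0.227]
tool_rot: [0.124, 0.287, 0.949, -0.035]
contact_force: [-0.3, 0.7, -0.4]
gripper_width: 0.597
grasp_force: 0.0
```

```bash
python3 - <<'E'
from h import *
import pickle
o=bot.get_obs();print(o['t'],o['eef_pos'],o['contact_force'].round(1),o['gripper_width'])
S=snap('scene');W=snap('wrist');T=snap('top')
pickle.dump((S,W,T,o),open('c7.pkl','wb'))
for c,n in((W,'W'),(T,'T'),(S,'S')):
  print(n,proj(c,[[.62,-.131,.132],[.62,-.131,.095],[.62-.83*.08,-.131+.557*.08,.05],[.62-.83*.08,-.131+.557*.08,.07],[.62-.83*.06,-.131+.557*.06,.132]]).round(1).tolist())
# wrist profile along the ray of handle in x_stand direction
for off in(-.012,-.006,0,.006,.012):
  P=[[.62-.83*r+.557*off,-.131+.557*r+.83*off,.06] for r in np.arange(.056,.096,.002)]
  q=proj(W,P).round().astype(int);print(off,[tuple(W['img'][v,u]) if 0<=v<420 and 0<=u<560 else None for u,v in q][:0], [int(W['img'][v,u].sum()//3) if 0<=v<420 and 0<=u<560 else -1 for u,v in q])
E
```

```text
11.05 [ 0.53115501 -0.07153191  0.22700013] [-0.3  0.7 -0.4] 0.5973905772106517
W [[280.8, 302.8], [280.7, 273.7], [280.9, 178.6], [281.0, 187.8], [281.2, 247.0]]
T [[316.0, 181.7], [314.9, 184.0], [300.4, 206.2], [300.8, 205.3], [305.6, 197.1]]
S [[350.2, 224.0], [348.7, 234.3], [315.0, 244.0], [315.4, 238.8], [325.2, 222.4]]
-0.012 [] [104, 86, 100, 127, 132, 130, 128, 128, 132, 129, 133, 134, 130, 129, 133, 136, 135, 135, 137, 139]
-0.006 [] [174, 170, 163, 156, 150, 143, 137, 134, 128, 118, 111, 107, 103, 113, 130, 130, 136, 139, 142, 144]
0 [] [206, 205, 204, 198, 194, 188, 178, 174, 164, 154, 141, 125, 110, 94, 120, 128, 125, 128, 130, 131]
0.006 [] [177, 172, 154, 148, 146, 140, 137, 133, 129, 130, 128, 123, 119, 128, 133, 129, 129, 131, 133, 133]
0.012 [] [96, 92, 116, 136, 134, 134, 133, 131, 131, 137, 136, 135, 134, 137, 140, 138, 133, 127, 126, 130]
```

Emit:
jog_arm(
  deltas=[
    [-0.01,0.015,-0.02,0.07,0.105,0,0.5],
    [-0.01,0.015,-0.03,0.07,0.1,0,0.5],
    [-0.01,0.015,-0.04,0,0,-0.13,0.5],
    [-0.01,0.015,-0.04,0,0,-0.13,0.5],
    [0,0,-0.04,0,0,-0.13,0.5],
    [0,0,-0.02,0,0,-0.13,0.5],
    [0,0,-0.01,0,0,-0.13,0.5],
    [0,0,0,0,0,-0.13,0.5],
  ],
)

```text
t: 12.0
eef_pos: [0.488, -0.0127, 0.0206]
tool_rot: [0.001, 0.634, 0.773, -0.002]
contact_force: [-0.0, -0.4, 1.0]
gripper_width: 0.501
grasp_force: 0.0
```

```bash
python3 - <<'E'
from h import *
o=bot.get_obs();print(o['t'],o['eef_pos'],Rm(o['tool_rot']).round(3),o['contact_force'].round(1),o['gripper_width'],bot.tip_reach,o['q'].round(2))
E
```

```text
12.0 [ 0.48799019 -0.01270826  0.02055611] [[-0.196  0.981 -0.   ]
 [ 0.981  0.196 -0.004]
 [-0.004 -0.001 -1.   ]] [-0.  -0.4  1. ] 0.5010829372660377 0.022 [-0.4   0.58  0.37  2.17 -0.44  0.47  0.51]
```

Emit:
jog_arm(
  deltas=[
    [0,0,-0.002,0,0,0,0.5],
    [0,0,0,0,0,0,0.5],
  ],
)

```text
t: 12.2
eef_pos: [0.4883, -0.0128, 0.0201]
tool_rot: [0.001, 0.633, 0.774, -0.001]
contact_force: [-5.1, 0.7, 27.2]
gripper_width: 0.5
grasp_force: 13.4
```

Emit:
jog_arm(
  deltas=[
    [0,0,-0.002,0,0,0,0.5],
    [0,0,0,0,0,0,0.5],
  ],
)

```text
t: 12.4
eef_pos: [0.4883, -0.0129, 0.0199]
tool_rot: [0.001, 0.633, 0.774, -0.0]
contact_force: [-12.2, 1.5, 57.0]
gripper_width: 0.499
grasp_force: 28.1
```

Emit:
jog_arm(
  deltas=[
    [0,0,0.02,0,0,0,0.5],
    [0,0,0.045,0,0,-0.11,0.5],
    [0,0,0.045,0,0,-0.11,0.5],
    [0,0,0.045,0,0,-0.11,0.5],
    [0,-0.01,0.045,0,0,-0.11,0.5],
    [0,-0.035,0.025,0,0,-0.11,0.5],
    [0,-0.045,0.01,0,0,-0.12,0.5],
    [0,-0.045,0,0,0,-0.12,0.5],
    [0,-0.045,0,0,0,0,0.5],
    [0,-0.045,0,0,0,0,0.5],
  ],
)

```text
t: 13.4
eef_pos: [0.4882, -0.2386, 0.2515]
tool_rot: [0.002, 0.881, 0.472, -0.003]
contact_force: [0.8, 0.4, -0.7]
gripper_width: 0.501
grasp_force: 0.0
```

Emit:
jog_arm(
  deltas=[
    [0.002,-0.045,0,0,0,0,0.5],
    [0.002,-0.03,0,0.07,-0.05,0,0.5],
    [0,0,0,0.071,-0.045,0,0.5],
    [0,0,0,0,0,0,0.5],
  ],
)

```text
t: 13.8
eef_pos: [0.4898, -0.3158, 0.2512]
tool_rot: [-0.038, 0.881, 0.467, 0.072]
contact_force: [-0.7, -0.4, -0.6]
gripper_width: 0.501
grasp_force: 0.0
```

```bash
cat > pos.py <<'E'
from h import *
o=bot.get_obs();print(o['t'],o['eef_pos'].round(4),Rm(o['tool_rot']).round(3).tolist(),o['contact_force'].round(1))
d=o['eef_pos'][:2]-[.587,-.182];print('stand',d@[.83,-.557],d@[.557,.83])
E
cat > drip.py <<'E'
# dripper rim/foot: white contour in the top image near the deck
from h import *
import sys
z=float(sys.argv[1])
T=snap('top');i=T['img']
h=cv2.cvtColor(i,cv2.COLOR_RGB2HSV)
m=((h[:,:,1]<60)&(h[:,:,2]>110)).astype(np.uint8)
m[:145]=0;m[240:]=0;m[:,:285]=0;m[:,385:]=0
cs,_=cv2.findContours(m,0,1);
for k in sorted(cs,key=cv2.contourArea)[-3:]:
  p=cv2.convexHull(k)[:,0].astype(float);q=np.array([onz(T,*x,z)[:2] for x in p],np.float32)
  (c,r)=cv2.minEnclosingCircle(q);d=np.array(c)-[.587,-.182]
  print(cv2.contourArea(k),np.round(c,4),round(r,4),'stand',(d@[.83,-.557]).round(4),(d@[.557,.83]).round(4))
E
python3 pos.py; python3 drip.py .193
```

```text
13.8 [ 0.4898 -0.3158  0.2512] [[0.554, 0.827, 0.092], [0.816, -0.561, 0.135], [0.163, 0.0, -0.987]] [-0.7 -0.4 -0.6]
stand -0.0061817820701364256 -0.16519411081753457
3.0 [ 0.7185 -0.2507] 0.0099 stand 0.1474 0.0162
124.0 [ 0.6046 -0.123 ] 0.021 stand -0.0183 0.0588
5869.5 [ 0.5779 -0.17  ] 0.2001 stand -0.0142 0.0049
```

Emit:
jog_arm(
  deltas=[
    [0,0,-0.035,0,0,0,0.5],
    [0,0,-0.035,0,0,0,0.5],
    [0,0,-0.0245,0,0,0,0.5],
    [0,0,0,0,0,0,0.5],
    [0.006,0.008,0,0,0,0,0.5],
    [0.006,0.008,0,0,0,0,0.5],
    [0.006,0.008,0,0,0,0,0.5],
    [0.006,0.008,0,0,0,0,0.5],
    [0.006,0.008,0,0,0,0,0.5],
    [0,0,0,0,0,0,0.5],
  ],
)

```text
t: 14.85
eef_pos: [0.5247, -0.2706, 0.1593]
tool_rot: [-0.037, 0.878, 0.472, 0.075]
contact_force: [-0.2, -0.5, 1.2]
gripper_width: 0.502
grasp_force: 0.6
```

```bash
python3 pos.py; python3 drip.py .193; sed -i 's/h\[:,:,2\]>110/h[:,:,2]>180/' drip.py; python3 drip.py .193
```

```text
14.85 [ 0.5247 -0.2706  0.1593] [[0.544, 0.833, 0.096], [0.822, -0.553, 0.136], [0.166, 0.005, -0.986]] [-0.2 -0.5  1.2]
stand -0.0023566002481163677 -0.10825738246496504
422.0 [ 0.4797 -0.2826] 0.0633 stand -0.033 -0.1432
1827.5 [ 0.5122 -0.1265] 0.1234 stand -0.093 0.0044
3306.0 [ 0.6512 -0.1761] 0.1584 stand 0.05 0.0406
121.5 [ 0.6046 -0.123 ] 0.021 stand -0.0183 0.0588
374.0 [ 0.4475 -0.1038] 0.0404 stand -0.1593 -0.0127
879.0 [ 0.5541 -0.2202] 0.0547 stand -0.0061 -0.05
```

Emit:
jog_arm(
  deltas=[
    [0.006,0.008,-0.002,0,0,0,0.5],
    [0.006,0.008,0,0,0,0,0.5],
    [0.006,0.008,0,0,0,0,0.5],
    [0.006,0.008,0,0,0,0,0.5],
    [0.006,0.008,0,0,0,0,0.5],
    [0.006,0.008,0,0,0,0,0.5],
    [0.006,0.009,0,0,0,0,0.5],
    [0.006,0.009,0,0,0,0,0.5],
    [0.003,0.005,0,0,0,0,0.5],
    [0,0,0,0,0,0,0.5],
  ],
)

```text
t: 15.95
eef_pos: [0.5749, -0.1991, 0.1565]
tool_rot: [-0.038, 0.878, 0.471, 0.074]
contact_force: [0.6, 0.1, -1.0]
gripper_width: 0.497
grasp_force: 0.0
```

```bash
python3 pos.py; python3 drip.py .193
```

```text
15.95 [ 0.5749 -0.1991  0.1565] [[0.545, 0.833, 0.094], [0.822, -0.553, 0.137], [0.166, 0.003, -0.986]] [ 0.6  0.1 -1. ]
stand -0.0005129438085084177 -0.02096454558159265
27.5 [ 0.6133 -0.2708] 0.0171 stand 0.0713 -0.0591
208.0 [ 0.4565 -0.0965] 0.0374 stand -0.156 -0.0017
888.5 [ 0.6065 -0.1427] 0.0539 stand -0.0057 0.0435
```

Emit:
jog_arm(
  deltas=[
    [0.003,0.004,0,0,0,0,0.5],
    [0.003,0.004,0,0,0,0,0.5],
    [0.003,0.004,0,0,0,0,0.5],
    [0.002,0.003,0,0,0,0,0.5],
    [0,0,0,0,0,0,0.5],
  ],
)

```text
t: 16.5
eef_pos: [0.5833, -0.1888, 0.1566]
tool_rot: [-0.037, 0.879, 0.47, 0.072]
contact_force: [-6.5, -6.4, 1.9]
gripper_width: 0.5
grasp_force: 4.2
```

```bash
python3 pos.py; python3 drip.py .193
```

```text
16.5 [ 0.5833 -0.1888  0.1566] [[0.549, 0.831, 0.092], [0.82, -0.556, 0.132], [0.161, 0.003, -0.987]] [-6.5 -6.4  1.9]
stand 0.0007194609709202413 -0.0077037014496606476
26.5 [ 0.6251 -0.2561] 0.0171 stand 0.0729 -0.0403
118.5 [ 0.4639 -0.0876] 0.0318 stand -0.1548 0.0098
865.5 [ 0.6112 -0.1366] 0.0543 stand -0.0053 0.0511
```

Emit:
jog_arm(
  deltas=[
    [0.002,0.003,0,0,0,0,0.5],
    [0.002,0.003,0,0,0,0,0.5],
    [0,0,0,0,0,0,0.5],
  ],
)

```text
t: 16.85
eef_pos: [0.5845, -0.1876, 0.157]
tool_rot: [-0.035, 0.88, 0.468, 0.07]
contact_force: [-14.5, -15.2, 7.4]
gripper_width: 0.5
grasp_force: 9.7
```

```bash
python3 pos.py; python3 drip.py .193
```

```text
16.85 [ 0.5845 -0.1876  0.157 ] [[0.552, 0.829, 0.09], [0.819, -0.56, 0.127], [0.156, 0.004, -0.988]] [-14.5 -15.2   7.4]
stand 0.0010690884534764395 -0.005994088993483721
26.5 [ 0.627 -0.253] 0.0175 stand 0.0728 -0.0367
89.5 [ 0.4639 -0.0846] 0.0297 stand -0.1564 0.0122
857.5 [ 0.6115 -0.1366] 0.0544 stand -0.005 0.0514
```

Emit:
jog_arm(
  deltas=[
    [-0.003,-0.004,0,0,0,0,0.5],
    [-0.011,-0.016,0,0,0,0,0.5],
    [-0.022,-0.033,0.02,0,0,0,0.5],
    [-0.022,-0.033,0.03,0,0,0,0.5],
    [0,0,0.03,0,0,0,0.5],
    [0,0,0,0,0,0,0.5],
  ],
)

```text
t: 17.5
eef_pos: [0.5323, -0.2688, 0.2409]
tool_rot: [-0.035, 0.879, 0.469, 0.076]
contact_force: [1.3, 1.1, -1.4]
gripper_width: 0.496
grasp_force: 0.0
```

```bash
cat > fit.py <<'E'
# fit dripper pose (x,y,z,tilt) by matching white silhouette (foot+rim hull) in scene and top images
from h import *
from scipy.optimize import least_squares
import pickle
T=snap('top');S=snap('scene');pickle.dump((T,S),open('last.pkl','wb'))
def hull(c,box):
    h=cv2.cvtColor(c['img'],cv2.COLOR_RGB2HSV)
    m=((h[:,:,1]<65)&(h[:,:,2]>150)).astype(np.uint8)
    k=np.zeros_like(m);u0,v0,u1,v1=box;k[v0:v1,u0:u1]=m[v0:v1,u0:u1]
    cs,_=cv2.findContours(k,0,1);K=max(cs,key=cv2.contourArea);return cv2.convexHull(K)[:,0].astype(np.float32),cv2.contourArea(K)
def box(c):
    q=proj(c,np.r_[circ(.19,.605,-.15,.075),circ(.13,.605,-.15,.075)]);return [int(q[:,0].min()),int(q[:,1].min()),int(q[:,0].max()),int(q[:,1].max())]
H=[(c,)+hull(c,box(c)) for c in(T,S)]
def model(c,p,foot=True):
    M=R.from_rotvec([p[3],p[4],0]).as_matrix()
    P=[circ(.061,0,0,.049,90)]+([circ(.012,0,0,.049,90),circ(0,0,0,.042,90)] if foot else [])
    P=np.vstack(P)@M.T+p[:3]
    return cv2.convexHull(proj(c,P).astype(np.float32))
def f(p):
    r=[]
    for c,h,a in H:
        m=model(c,p)
        r+=[cv2.pointPolygonTest(m,(float(x),float(y)),True) for x,y in h]
    return np.array(r)
for z in(.132,.12):
    b=least_squares(lambda q:f([q[0],q[1],z,q[2],q[3]]),[.612,-.137,0,0],diff_step=1e-3,x_scale=[.01,.01,.1,.1],loss='soft_l1')
    b5=b.x;d=b5[:2]-[.587,-.182]
    print(z,'xy',b5[:2].round(4),'tilt deg',np.degrees(b5[2:]).round(1),'rms',np.sqrt((b.fun**2).mean()).round(2),'stand',(d@[.83,-.557]).round(4),(d@[.557,.83]).round(4))
b=least_squares(f,[.612,-.137,.126,0,0],diff_step=1e-3,x_scale=[.01,.01,.01,.1,.1],loss='soft_l1')
print('free z',b.x[:3].round(4),np.degrees(b.x[3:]).round(1),np.sqrt((b.fun**2).mean()).round(2),[h[2] for h in H])
E
python3 pos.py; python3 drip.py .181; python3 fit.py
```

```text
17.5 [ 0.5323 -0.2688  0.2409] [[0.548, 0.83, 0.102], [0.82, -0.557, 0.133], [0.167, 0.011, -0.986]] [ 1.3  1.1 -1.4]
stand 0.0029904062228734876 -0.10253492265326729
17.5 [ 0.5493 -0.0878] 0.01 stand -0.0838 0.0572
376.5 [ 0.4475 -0.1047] 0.041 stand -0.1588 -0.0135
873.0 [ 0.61   -0.1418] 0.0545 stand -0.0033 0.0462
0.132 xy [ 0.6135 -0.1486] tilt deg [0.  3.2] rms 5.02 stand 0.0034 0.0425
0.12 xy [ 0.6133 -0.1483] tilt deg [-8.3  6.8] rms 5.33 stand 0.0031 0.0426
free z [ 0.6175 -0.1441  0.1206] [0. 0.] 5.25 [1224.0, 175.5]
```

Emit:
jog_arm(
  deltas=[
    [-0.01,-0.01,0.045,0,0,0,0.5],
    [-0.01,-0.01,0.045,0,0,0,0.5],
    [0,0,0.045,0,0,0,0.5],
    [0,0,0.045,0,0,0,0.5],
  ],
)

```text
t: 18.05
eef_pos: [0.5108, -0.2852, 0.4172]
tool_rot: [-0.039, 0.878, 0.471, 0.073]
contact_force: [1.8, -0.1, 0.5]
gripper_width: 0.501
grasp_force: 0.0
```

```bash
python3 fit.py; python3 - <<'E'
from h import *
import pickle
T,S=pickle.load(open('last.pkl','rb'))
h=cv2.cvtColor(S['img'],cv2.COLOR_RGB2HSV)
# text map of the dripper in the scene and top images
def show(c,u0,u1,v0,v1,st):
  for v in range(v0,v1,st):
    print(v,''.join(('#' if (s<65 and x>150) else 'o' if s<65 and x>90 else '.' if s<110 else 'w' if x>60 else ' ') for s,x in cv2.cvtColor(c['img'],cv2.COLOR_RGB2HSV)[v,u0:u1:1,1:]))
print(u:=proj(S,[[.62,-.131,.132],[.62,-.131,.193]]))
show(S,310,390,195,275,2)
E
```

```text
0.132 xy [ 0.6058 -0.1524] tilt deg [-15.8  11.3] rms 3.57 stand -0.0008 0.035
0.12 xy [ 0.6122 -0.1429] tilt deg [-6.6  6.9] rms 3.9 stand -0.0009 0.0465
free z [ 0.606  -0.1522  0.1317] [-15.7  11.3] 3.58 [1223.0, 1388.0]
[[350.24211131 224.04237293]
 [352.93570614 206.21873677]]
195 .oooooooooooooooo##o...............................................  .........  
197 oooooooooooooooo###...............................................   .........  
199 ...ooooooooooooo##owwwwww.........ooooooo....o.....................  .......    
201 oo..ooooooooooo.wwwwwwwwwwwww.######################oo.www......ooo. .....      
203 #oo..oooooooooo.wwwwwwwww.##############################..wwwww.##.             
205 ###oo..oooooooo#wwwwwww.###################################.wwwww..             
207 ####oo...ooo.oo#.wwwww.######################################.wwww              
209 ######oo...oooo#wwwwww#########################################.ww              
211 ########oo...ooowwwwww##########################################.w              
213 ##########o..oowwwwwww.#########################
[... 1882 characters left out ...]
wwwwwwww............
259 ..............wwwwwwwwwwwwwwwwwwwwwwwwwwwwwwwwwwwwwwwwwwwwwwwwwwwwww............
261 ..............wwwwwwwwwwwwwwwwwwwwwwwwwwwwwwwwwwwwwwwwwwwwwwwwwwwwww............
263 ..............wwwwwwwwwwwwwwwwwwwwwwwwwwwwwwwwwwwwwwwwwwwwwwwwwwwwww............
265 ..............wwwwwwwwwwwwwwwwwwwwwwwwwwwwwwwwwwwwwwwwwwwwwwwwwwwwww............
267 ..............wwwwwwwwwwwwwwwwwwwwwwwwwwwwwwwwwwwwwwwwwwwwwwwwwwwwwww...........
269 ..............wwwwwwwwwwwwwwwwwwwwwwwwwwwwwwwwwwwwwwwwwwwwwwwwwwwwwww...........
271 ..............wwwwwwwwwwwwwwwwwwwwwwwwwwwwwwwwwwwwwwwwwwwwwwwwwwwwwww...........
273 ..............wwwwwwwwwwwwwwwwwwwwwwwwwwwwwwwwwwwwwwwwwwwwwwwwwwwwwww...........
```

```bash
cat > pr.py <<'E'
from h import *
import pickle
T,S=pickle.load(open('last.pkl','rb'))
def pose(y,z,pitch,x=0):
    # pitch>0: front (+y_stand) down
    a=np.deg2rad(pitch);Rz=R.from_euler('z',-.5908).as_matrix();M=Rz@R.from_rotvec([-a,0,0]).as_matrix()
    o=np.array([.587,-.182,0])+Rz@[x,y,z];return o,M
def ext(c,o,M,z,r):
    q=proj(c,circ(z,0,0,r,180)@M.T+o);return [round(float(v),1) for v in(q[:,0].min(),q[:,0].max(),q[:,1].min(),q[:,1].max())]
for y,z,p in((.06,.12,0),(.05,.132,0),(.05,.126,8),(.04,.132,0),(.05,.12,0),(.05,.126,-8)):
    o,M=pose(y,z,p);print(y,z,p,'S rim',ext(S,o,M,.061,.049),'foot',ext(S,o,M,.012,.049),'T rim',ext(T,o,M,.061,.049),'foot',ext(T,o,M,.012,.049))
h=cv2.cvtColor(T['img'],cv2.COLOR_RGB2HSV)
for v in range(150,225):
    print(v,''.join(('#' if (s<65 and x>150) else 'o' if s<65 and x>90 else '.' if s<110 else 'w' if x>60 else ' ') for s,x in h[v,285:360,1:]))
E
python3 pr.py
```

```text
0.06 0.12 0 S rim [331.7, 374.0, 195.3, 225.7] foot [330.2, 371.3, 209.6, 239.9] T rim [302.0, 334.1, 162.5, 194.0] foot [300.9, 331.9, 166.5, 196.8]
0.05 0.132 0 S rim [332.1, 374.9, 194.6, 225.4] foot [330.5, 372.1, 209.1, 239.7] T rim [305.0, 337.5, 163.3, 195.2] foot [303.8, 335.1, 167.3, 197.9]
0.05 0.126 8 S rim [331.9, 374.4, 196.3, 222.4] foot [330.3, 371.7, 212.4, 238.8] T rim [302.5, 335.0, 162.7, 193.7] foot [303.2, 334.5, 167.8, 197.7]
0.04 0.132 0 S rim [332.0, 375.1, 197.6, 228.7] foot [330.4, 372.3, 212.0, 243.1] T rim [307.8, 340.3, 165.1, 197.0] foot [306.5, 337.8, 169.0, 199.7]
0.05 0.12 0 S rim [331.7, 374.2, 198.3, 229.0] foot [330.1, 371.4, 212.5, 243.1] T rim [304.7, 336.9, 164.3, 195.9] foot [303.6, 334.5, 168.2, 198.6]
0.05 0.126 -8 S rim [331.8, 374.7, 197.2, 232.1] foot [330.3, 371.8, 209.5, 243.8] T rim [307.4, 339.1, 165.1, 197.3] foot [304.4, 334.9, 167.8, 198.7]
150 ###########################################################################
151 ###########################################################################
152 ###############################
[... 5104 characters left out ...]
################################..wwwwwwwwwwwwwwwwwwwwwwwwww
217 #################################################.wwwwwwwwwwwwwwwwwwwwwwwww
218 ###################################################.wwwwwwwwwwwwwwwwwwwwwww
219 ####################################################.wwwwwwwwwwwwwwwwwwwwww
220 ######################################################.wwwwwwwwwwwwwwwwwwww
221 #######################################################.wwwwwwwwwwwwwwwwwww
222 ########################################################..wwwwwwwwwwwwwwwww
223 ##################.############.##########################..wwwwwwwwwwwwwww
224 ############################################################.wwwwwwwwwwwwww
```

```bash
cat > fit2.py <<'E'
exec(open('pr.py').read().split('for y,z,p')[0])
from scipy.optimize import least_squares
def q(c,o,M,z,r): return proj(c,circ(z,0,0,r,180)@M.T+o)
def f(p):
    o,M=pose(p[0],p[1],p[2],p[3])
    sr,sf,tr,tf=q(S,o,M,.061,.049),q(S,o,M,.012,.049),q(T,o,M,.061,.049),q(T,o,M,.012,.049)
    tu=np.r_[tr,tf]
    return np.array([sr[:,0].min()-331.5,sr[:,0].max()-374,sr[:,1].min()-199.3,sf[:,0].min()-329.7,sf[:,0].max()-371.7,sf[:,1].max()-241.6,
      tu[:,0].min()-303.3,tu[:,0].max()-337.7,tu[:,1].max()-199.2,tr[:,1].min()-163.3])
for fix in(None,0,9):
    g=(lambda p:f(p)) if fix is None else (lambda p:f([p[0],p[1],fix,p[3]]))
    r=least_squares(g,[.045,.128,5,0],x_scale=[.01,.01,10,.01]);print(fix,r.x.round(4),r.fun.round(1))
E
python3 fit2.py
```

```text
None [ 4.2400e-02  1.2410e-01  9.1102e+00 -4.0000e-04] [ 0.1  0.2 -0.2  0.3 -0.1 -0.1  0.9 -1.1 -0.   0.9]
0 [ 4.9600e-02  1.2150e-01  7.0675e+00 -2.0000e-04] [ 0.1  0.2 -1.4  0.3 -0.3  1.2  0.4 -0.7 -0.6  1. ]
9 [ 4.25000e-02  1.24100e-01  3.79576e+01 -4.00000e-04] [ 0.1  0.2 -0.2  0.3 -0.1 -0.1  0.9 -1.1 -0.   0.9]
```

Emit:
jog_arm(
  deltas=[
    [0.007,0.009,-0.01,-0.07,0.046,0,0.35],
    [0.007,0.009,-0.01,-0.069,0.047,0,0.35],
    [0.007,0.009,-0.01,0,0,0.14,0.35],
    [0.007,0.009,-0.01,0,0,0.14,0.35],
    [0.007,0.009,-0.01,0,0,0.14,0.35],
    [0.007,0.009,-0.01,0,0,0.14,0.35],
    [0.007,0.009,-0.01,0,0,0.14,0.35],
    [0.007,0.009,-0.01,0,0,0.14,0.35],
    [0.007,0.009,-0.01,0,0,0.14,0.35],
    [0.006,0.01,-0.01,0,0,0.14,0.35],
  ],
)

```text
t: 19.15
eef_pos: [0.5801, -0.1933, 0.3142]
tool_rot: [-0.0, 0.493, 0.87, 0.001]
contact_force: [-0.1, 0.4, -0.1]
gripper_width: 0.349
grasp_force: 0.0
```

Emit:
jog_arm(
  deltas=[
    [0,0,-0.01,0,0,0.14,0.35],
    [0,0,-0.01,0,0,0.14,0.35],
    [0,0,-0.01,0,0,0.14,0.35],
    [0,0,-0.01,0.1,-0.068,0.03,0.35],
    [0,0,-0.01,0.1,-0.068,0,0.35],
    [0,0,-0.01,0.105,-0.069,0,0.35],
    [0,0,0,0,0,0,0.35],
  ],
)

```text
t: 19.85
eef_pos: [0.5763, -0.198, 0.2529]
tool_rot: [0.051, 0.289, 0.94, 0.176]
contact_force: [-1.1, -1.4, -0.1]
gripper_width: 0.349
grasp_force: 0.0
```

```bash
python3 pos.py
```

```text
19.85 [ 0.5763 -0.198   0.2529] [[-0.828, 0.525, 0.198], [0.561, 0.771, 0.301], [0.005, 0.361, -0.933]] [-1.1 -1.4 -0.1]
stand 5.838481905765846e-05 -0.019280945183771575
```

Emit:
jog_arm(
  deltas=[
    [0.006,0.009,-0.027,0,0,0,0.35],
    [0.006,0.009,-0.027,0,0,0,0.35],
    [0.0035,0.005,-0.0155,0,0,0,0.35],
    [0,0,0,0,0,0,0.35],
  ],
)

```text
t: 20.25
eef_pos: [0.5951, -0.1687, 0.1845]
tool_rot: [0.051, 0.283, 0.941, 0.176]
contact_force: [-0.6, -0.5, 1.1]
gripper_width: 0.35
grasp_force: 0.0
```

```bash
python3 pos.py
```

```text
20.25 [ 0.5951 -0.1687  0.1845] [[-0.834, 0.515, 0.195], [0.551, 0.778, 0.303], [0.004, 0.36, -0.933]] [-0.6 -0.5  1.1]
stand -0.0006494709600838412 0.01557567285218737
```

Emit:
jog_arm(
  deltas=[
    [-0.003,-0.005,0,0,0,0,0.35],
    [0,0,0,0,0,0,0.2],
    [0,0,0,0,0,0,0.1],
    [0,0,0,0,0,0,0],
    [0,0,0,0,0,0,0],
    [0,0,0,0,0,0,0],
  ],
  newtons=40,
)

```text
t: 20.85
eef_pos: [0.5932, -0.1776, 0.1883]
tool_rot: [0.055, 0.285, 0.941, 0.176]
contact_force: [-0.2, -1.1, 6.1]
gripper_width: 0.008
grasp_force: 40.7
```

```bash
python3 pos.py
```

```text
20.85 [ 0.5932 -0.1776  0.1883] [[-0.831, 0.517, 0.204], [0.556, 0.775, 0.3], [-0.003, 0.363, -0.932]] [-0.2 -1.1  6.1]
stand 0.0027015195363708313 0.0071591703281061935
```

Emit:
jog_arm(
  deltas=[
    [0,0,0.004,0,0,0,0],
    [0,0,0,0,0,0,0],
    [0,0,0,0,0,0,0],
  ],
)

```text
t: 21.15
eef_pos: [0.5917, -0.1769, 0.1903]
tool_rot: [0.053, 0.285, 0.941, 0.176]
contact_force: [0.0, 0.3, -3.2]
gripper_width: 0.013
grasp_force: 39.3
```

```bash
python3 pos.py; python3 - <<'E'
from h import *
import pickle
T=snap('top');S=snap('scene');pickle.dump((T,S),open('last.pkl','wb'))
def show(c,u0,u1,v0,v1,st):
  h=cv2.cvtColor(c['img'],cv2.COLOR_RGB2HSV)
  for v in range(v0,v1,st):
    print(v,''.join(('#' if (s<65 and x>150) else 'o' if s<65 and x>90 else '.' if s<110 else 'w' if x>60 else ' ') for s,x in h[v,u0:u1,1:]))
show(S,320,385,195,246,2)
show(T,285,345,158,204,2)
E
```

```text
21.15 [ 0.5917 -0.1769  0.1903] [[-0.832, 0.518, 0.2], [0.555, 0.776, 0.301], [0.001, 0.361, -0.933]] [ 0.   0.3 -3.2]
stand 0.0010859309855011543 0.006820301008588658
195 ooooooo##o................o......................................
197 oooooo###..................o.....................................
199 oooooo##owwwwww ...ooo......o................................... 
201 ..ooo.wwwwwwwwww.#####o.......o................................  
203 ....o.wwwwwwww########..........oo............................   
205 ....o#wwwwww.#########.............o...................o....     
207 ...oo#.wwww.##########o..................o.o...............      
209 ...oo#wwwww###########o....................................      
211 ...ooowwwww############o..................................       
213 o..oowwwwww.############o................................        
215 #oo..wwwwwww.#############...............................        
217 ###o.wwwwwwwww#############o........................ ww...w      
219 #.##owwwwwww.################.................... wwwwww....     
221 ######wwww.#######
[... 1682 characters left out ...]
wwwwwwwwww######################..................
184 .wwwwwwwwwwwwwwwwwww###############...#####.................
186 ##.wwwwwwwwwwwwwwwww.##############o.o#####.................
188 ####..wwwwwwwwwwwwwww######################oooo.............
190 ########.wwwwwwwwwwww.##########################ooo.........
192 ##########..wwwwwwwwww#############################.........
194 ##############.wwwwwwwww#########################.wwwwww....
196 ################..wwwwwwww#####################.wwwwwwwww...
198 #####################.wwwwww.###############.wwwwwwwwwwwwww.
200 #######################.wwwwwwwwwwwww..wwwwwwwwwwwwwwwwwwwww
202 ##########################.wwwwwwwwwwwwwwwwwwwwwwwwwwwwwwwww
```

Emit:
jog_arm(
  deltas=[
    [0,0,-0.002,0.033,-0.022,0,0],
    [0,0,0,0.033,-0.022,0,0],
    [0,0,0,0.033,-0.022,0,0],
    [0,0,0,0.033,-0.022,0,0],
    [0,0,0,0,0,0,0],
  ],
)

```text
t: 21.75
eef_pos: [0.5912, -0.1783, 0.188]
tool_rot: [0.076, 0.281, 0.923, 0.25]
contact_force: [-0.6, -0.0, -4.3]
gripper_width: 0.009
grasp_force: 39.7
```

```bash
python3 pos.py; cat > show.py <<'E'
from h import *
import pickle
T=snap('top');S=snap('scene');pickle.dump((T,S),open('last.pkl','wb'))
def show(c,u0,u1,v0,v1,st):
  h=cv2.cvtColor(c['img'],cv2.COLOR_RGB2HSV)
  for v in range(v0,v1,st):
    print(v,''.join(('#' if (s<65 and x>150) else 'o' if s<65 and x>90 else '.' if s<110 else 'w' if x>60 else ' ') for s,x in h[v,u0:u1,1:]))
show(S,315,385,193,246,2)
show(T,285,345,158,204,2)
E
python3 show.py
```

```text
21.75 [ 0.5912 -0.1783  0.188 ] [[-0.83, 0.482, 0.28], [0.557, 0.717, 0.419], [0.001, 0.504, -0.864]] [-0.6 -0.  -4.3]
stand 0.001484659645526559 0.005397240498203661
193 ooooooooooooooo........................ooo##oooooooooo###############o
195 oooooooooooo##o............................ooooooooooooooo#########ooo
197 .oooooooooo###..............oooooo............ooooooooooooooooooo#oooo
199 ..ooooooooo##owwwww...............ooooooo.......oooooooooooooooooooooo
201 ...oo.oooo.wwwwwwww####o................oooooo.....ooooooooooooooooooo
203 ......oooo.wwwwww.#######o...................ooooo....oooooooooooooooo
205 ......o.oo#wwwwww##########o.....................oooo...oooooooooooooo
207 o.......oo#wwwww.###########oo.......................ooo...ooooooooooo
209 #oo.....oo#wwwww.##########o.............................oo...oooooooo
211 ###oo...ooowwwww.##########...o.................................oooooo
213 #####o..oowwwwwww#########o....o...................................ooo
215 ######oo..wwwwwww.########o.....o.....................................
217 .#######o.wwwwww.##########..
[... 1886 characters left out ...]
wwwwwwwww#########oo####..o########o.......ooooooo
184 .wwwwwwwwwwwwwwwwww###############...#######o...............
186 ##.wwwwwwwwwwwwwwww.#######################.................
188 #####.wwwwwwwwwwwwww########################o#oo............
190 ########.wwwwwwwwwwww###########################o...........
192 ##########..wwwwwwwwww##########################.ww.........
194 ##############.wwwwwwww.#######################wwwwwwww.....
196 ################..wwwwwwww.##################wwwwwwwwwwwww..
198 #####################.wwwwwwww.#########.wwwwwwwwwwwwwwwwwww
200 #######################.wwwwwwwwwwwwwwwwwwwwwwwwwwwwwwwwwwww
202 ##########################.wwwwwwwwwwwwwwwwwwwwwwwwwwwwwwwww
```

Emit:
jog_arm(
  deltas=[
    [0.002,0.003,-0.001,0,0,0,0],
    [0.002,0.003,-0.001,0,0,0,0],
    [0,0,0,0,0,0,0],
  ],
)

```text
t: 22.15
eef_pos: [0.597, -0.1695, 0.1871]
tool_rot: [0.076, 0.279, 0.924, 0.25]
contact_force: [0.3, 0.5, -4.4]
gripper_width: 0.009
grasp_force: 39.6
```

```bash
python3 pos.py; python3 show.py
```

```text
22.15 [ 0.597  -0.1695  0.1871] [[-0.833, 0.477, 0.28], [0.553, 0.719, 0.42], [-0.001, 0.505, -0.863]] [ 0.3  0.5 -4.4]
stand 0.0013499292877506067 0.016008116864250018
193 ooooooooooooo##o............................ooooooooooooooooooo####ooo
195 oooooooooooo##o...............ooooooo..........ooooooooooooooooooooooo
197 o.ooooooooo###......o#o..............ooooooo......oooooooooooooooooooo
199 ...oooooooo##owww.######o..................ooooo.....ooooooooooooooooo
201 .....ooooo.wwwwww.########o....................ooooo...ooooooooooooooo
203 ....o..ooo.wwwww.###########........................ooo...oooooooooooo
205 .......ooo#wwwww.##########o.o..........................oo...ooooooooo
207 o.......oo#.wwww.##########...o................................ooooooo
209 #oo.....oo#wwwww.#########o...o...................................oooo
211 .##oo...ooowwwwww.########o....o......................................
213 #####o..oowwwwwww.########o...........................................
215 ######oo..wwwwww###########...........................................
217 .#######o.wwwww############
[... 1888 characters left out ...]
wwwwww.##############...#######o..................
184 .wwwwwwwwwwwwwww.#######################....................
186 ##.wwwwwwwwwwwwww#########################ooo...............
188 #####.wwwwwwwwwwww#############o############o...............
190 ########.wwwwwwwwww###########################w.............
192 ##########..wwwwwwww.#######################.wwwwwww........
194 ##############.wwwwwwww###################wwwwwwwwwwww......
196 ################..wwwwwwww.###########.wwwwwwwwwwwwwwwwww...
198 #####################.wwwwwwwwwwwwwwwwwwwwwwwwwwwwwwwwwwwww.
200 #######################.wwwwwwwwwwwwwwwwwwwwwwwwwwwwwwwwwwww
202 ##########################.wwwwwwwwwwwwwwwwwwwwwwwwwwwwwwwww
```

Emit:
jog_arm(
  deltas=[
    [0,0,0,0,0,0,0.2],
    [0,0,0,0,0,0,0.25],
    [0,0,0,0,0,0,0.25],
    [0,0,0,0,0,0,0.25],
    [-0.005,-0.008,0.022,0,0,0,0.25],
    [-0.01,-0.016,0.044,0,0,0,0.25],
    [-0.01,-0.016,0.044,0,0,0,0.25],
    [-0.03,0.02,0.03,0,0,0,0.25],
    [-0.03,0.02,0.03,0,0,0,0.25],
    [-0.03,0.02,0.01,0,0,0,0.25],
  ],
)

```text
t: 23.25
eef_pos: [0.4814, -0.1514, 0.3705]
tool_rot: [0.079, 0.28, 0.924, 0.25]
contact_force: [-0.5, 0.2, -0.4]
gripper_width: 0.251
grasp_force: 0.0
```

```bash
python3 pos.py; python3 show.py
```

```text
23.25 [ 0.4814 -0.1514  0.3705] [[-0.831, 0.477, 0.286], [0.556, 0.719, 0.418], [-0.006, 0.506, -0.863]] [-0.5  0.2 -0.4]
stand -0.10466211194324634 -0.03339781008080041
193 ooooooooooooo##o...............................................       
195 oooooooooooo##o...................oo..........................        
197 ooooooooooo###...........oo#################oo...............         
199 o..o.oooooo##owwwwww..o###########################o...........        
201 ..o..ooooo.wwwwwwwww################################o......ooo.       
203 .....o.ooo.wwwwwww.####################################www.##.        
205 ........oo#wwwwww.######################################.www..        
207 o.......oo#wwwww.########################################.www         
209 #oo.....oo#wwwww.#########################################.ww         
211 ###oo...ooowwwww.##########################################ww         
213 #####o..oowwwwwww##########################################ww.        
215 ######oo..wwwwwwww########################################.w..w       
217 ########o.wwwwwww#########
[... 1889 characters left out ...]
wwwwww##############o...###############wwwwwwwwwww
184 .wwwwwwwwwwwwwww#################################wwwwwwwwwww
186 #..wwwwwwwwwwwwww##############################.wwwwwwwwwwww
188 #####.wwwwwwwwwww.############################.wwwwwwwwwwwww
190 ########.wwwwwwwww.##########################.wwwwwwwwwwwwww
192 ##########..wwwwwwww########################wwwwwwwwwwwwwwww
194 ##############.wwwwwww.###################wwwwwwwwwwwwwwwwww
196 ################..wwwwwww..###########.wwwwwwwwwwwwwwwwwwwww
198 #####################.wwwwwwwwwwwwwwwwwwwwwwwwwwwwwwwwwwwwww
200 #######################.wwwwwwwwwwwwwwwwwwwwwwwwwwwwwwwwwwww
202 ##########################.wwwwwwwwwwwwwwwwwwwwwww..wwwwwwww
```

```bash
sed -e 's/331.5/331.5/;s/199.3,/196.0,/;s/329.7/329.6/;s/371.7/371.0/;s/241.6/240.2/;s/303.3/300.7/;s/337.7/334.5/;s/199.2/197.3/;s/,tr\[:,1\].min()-163.3//' fit2.py > fit3.py; python3 fit3.py; python3 - <<'E'
from h import *
import pickle
# lid pose from both cameras, disc-top z=.012
T,S=pickle.load(open('last.pkl','rb'))
for n,c in(('T',T),('S',S)):
    q=proj(c,[[.4605,-.1195,.012]])[0];h=cv2.cvtColor(c['img'],cv2.COLOR_RGB2HSV)
    m=((h[:,:,1]<30)&(h[:,:,2]>190)).astype(np.uint8);k=np.zeros_like(m);u,v=q.astype(int);k[v-28:v+28,u-28:u+28]=m[v-28:v+28,u-28:u+28]
    cs,_=cv2.findContours(k,0,1)
    if not cs: print(n,'none',q);continue
    K=cv2.convexHull(max(cs,key=cv2.contourArea))
    P=np.array([onz(c,*x[0],.012)[:2] for x in K],np.float32);print(n,cv2.minEnclosingCircle(P),q)
E
```

```text
None [ 0.0592  0.1192 -0.2604 -0.0006] [-0.1 -0.3 -0.2  0.3 -0.   0.2  0.3 -0.2 -0.1]
0 [ 5.90000e-02  1.19200e-01  7.01806e+01 -6.00000e-04] [-0.1 -0.3 -0.2  0.3 -0.   0.2  0.4 -0.3 -0.1]
9 [ 5.2000e-02  1.2180e-01  4.7359e+00 -7.0000e-04] [-0.  -0.2  1.   0.3  0.2 -1.2  0.8 -0.7  0.4]
T ((0.46064943075180054, -0.11968311667442322), 0.04598240926861763) [309.5381918  234.83490831]
S ((0.4593069553375244, -0.12006141990423203), 0.04501907527446747) [289.15886667 276.90645187]
```

Emit:
jog_arm(
  deltas=[
    [-0.005,0.008,-0.04,-0.109,0.0735,0,0.7],
    [-0.005,0.008,-0.04,-0.109,0.0735,0,0.8],
    [-0.005,0.008,-0.04,-0.109,0.0735,0,0.8],
    [-0.005,0.008,-0.04,-0.109,0.0735,0,0.8],
    [0,0,-0.04,0,0,0,0.8],
    [0,0,-0.03,0,0,0,0.8],
    [0,0,0,0,0,0,0.8],
  ],
)

```text
t: 24.05
eef_pos: [0.4591, -0.1183, 0.1335]
tool_rot: [-0.004, 0.29, 0.957, 0.001]
contact_force: [0.0, -0.1, -0.9]
gripper_width: 0.804
grasp_force: 0.0
```

```bash
python3 pos.py
```

```text
24.05 [ 0.4591 -0.1183  0.1335] [[-0.832, 0.555, -0.008], [0.555, 0.832, 0.004], [0.009, -0.001, -1.0]] [ 0.  -0.1 -0.9]
stand -0.14166421187324352 -0.018390754394125405
```

Emit:
jog_arm(
  deltas=[
    [0.001,-0.001,-0.04,0,0,0,0.8],
    [0,0,-0.035,0,0,0,0.8],
    [0,0,-0.013,0,0,0,0.8],
    [0,0,0,0,0,0,0.8],
    [0,0,0,0,0,0,0.4],
    [0,0,0,0,0,0,0.2],
    [0,0,0,0,0,0,0.1],
    [0,0,0,0,0,0,0.1],
    [0,0,0,0,0,0,0.1],
  ],
)

```text
t: 24.95
eef_pos: [0.4636, -0.1202, 0.0507]
tool_rot: [0.001, 0.29, 0.957, 0.002]
contact_force: [-2.1, -0.1, 9.0]
gripper_width: 0.272
grasp_force: 38.7
```

```bash
python3 pos.py
```

```text
24.95 [ 0.4636 -0.1202  0.0507] [[-0.832, 0.555, 0.003], [0.555, 0.832, 0.003], [-0.001, 0.005, -1.0]] [-2.1 -0.1  9. ]
stand -0.1368251544361934 -0.01746600032649564
```

Emit:
jog_arm(
  deltas=[
    [0,0,0.02,0,0,0,0.1],
    [0,0,0.04,0,0,0,0.1],
    [0,0,0.045,0,0,0,0.1],
    [0,0,0.045,0,0,0,0.1],
    [0,0,0.045,0,0,0,0.1],
    [0.03,-0.003,0.02,0,0,0,0.1],
    [0.04,-0.003,0,0,0,0,0.1],
    [0.04,-0.003,0,0,0,0,0.1],
    [0.04,-0.003,0,0,0,0,0.1],
    [0.009,-0.001,0,0,0,0,0.1],
  ],
)

```text
t: 25.95
eef_pos: [0.6248, -0.1322, 0.2643]
tool_rot: [0.001, 0.289, 0.957, 0.002]
contact_force: [-0.4, 0.5, -1.1]
gripper_width: 0.273
grasp_force: 39.7
```

Emit:
jog_arm(
  deltas=[
    [0,0,0,0,0,0,0.1],
    [0,0,0,0,0,0,0.1],
  ],
)

```text
t: 26.15
eef_pos: [0.6201, -0.1333, 0.2641]
tool_rot: [-0.001, 0.29, 0.957, 0.002]
contact_force: [-0.3, -0.5, -1.0]
gripper_width: 0.273
grasp_force: 39.7
```

```bash
python3 pos.py; python3 - <<'E'
from h import *
import pickle
c=snap('wrist');pickle.dump(c,open('w9.pkl','wb'));o=bot.get_obs();p=o['eef_pos']
h=cv2.cvtColor(c['img'],cv2.COLOR_RGB2HSV)
z=p[2]-.0507+.012
print(proj(c,circ(z,p[0],p[1],.045,5)).round(1).tolist(), proj(c,[[*p[:2],z]]))
for v in range(80,330,5): print(v,''.join('#' if (s<65 and x>120) else 'o' if s<65 and x>80 else '.' if s<110 else 'w' for s,x in h[v,150:420:4,1:]))
E
```

```text
26.15 [ 0.6201 -0.1333  0.2641] [[-0.831, 0.556, -0.001], [0.556, 0.831, 0.004], [0.003, 0.002, -1.0]] [-0.3 -0.5 -1. ]
stand 0.000364224869343647 0.05888743341464582
[[323.4, 312.1], [351.0, 209.3], [232.7, 186.3], [215.5, 293.3], [323.4, 312.1]] [[280.66156484 252.86946858]]
80 ###.########.####.###...############.##.############################
85 ##########################.#########################################
90 ###.##############.#################################################
95 ########..######.##.##.#############################################
100 #######################.########.###################################
105 ##########.##################.######################################
110 .###################################################################
115 ###################.#####.########################################o.
120 ##############################################.#################o...
125 ##########.#######.#####.###########.##############.##########o...oo
130 ##.######.######.############################.##############oooooooo
135 wwwwwwwwwwwwwwwwwww
[... 2123 characters left out ...]
.wwwwwwwwwwwwww..ooo...o###.##.wwwwwwwwwwww
285 #################.....o##..wwwwwwwwwwwww..##.....o#.###wwwwwwwwwwwww
290 ..#######.#####........##..#wwwwwwwwww#...#........####wwwwwwwwwwwww
295 ##.......######............##.wwwwww.##o............###ww.......wwww
300 ..........#o...............#############..............o...........ww
305 ..........................o#############............................
310 ..........................##############............................
315 ..........................##############............................
320 ..........................#####.wwwo####............................
325 ..........................###ow.wwwoo##.............................
```

```bash
python3 - <<'E'
from h import *
import pickle
c=pickle.load(open('w9.pkl','rb'));p=np.array([.6201,-.1333,.2641])
e=lambda q:[round(float(x)) for x in(q[:,0].min(),q[:,0].max(),q[:,1].min(),q[:,1].max())]
for d in(.0507,.045,.0415):
  print('lid',d,e(proj(c,circ(p[2]-d+.012,p[0],p[1],.045))))
  print('  lid shifted 3mm tool x',e(proj(c,circ(p[2]-d+.012,p[0]-.0025,p[1]+.0017,.045))))
print('rim',e(proj(c,circ(.1805,.6195,-.1325,.049))),'foot',e(proj(c,circ(.132,.6195,-.1325,.049))))
E
```

```text
lid 0.0507 [199, 362, 172, 323]
  lid shifted 3mm tool x [199, 363, 166, 319]
lid 0.045 [197, 365, 174, 329]
  lid shifted 3mm tool x [196, 365, 168, 325]
lid 0.0415 [195, 367, 175, 333]
  lid shifted 3mm tool x [194, 367, 168, 329]
rim [210, 352, 154, 289] foot [223, 339, 148, 261]
```

Emit:
jog_arm(
  deltas=[
    [0.002,-0.001,-0.015,0,0,0,0.1],
    [0,0,-0.015,0,0,0,0.1],
    [0,0,-0.008,0,0,0,0.1],
    [0,0,-0.003,0,0,0,0.1],
    [0,0,0,0,0,0,0.1],
  ],
)

```text
t: 26.7
eef_pos: [0.6231, -0.1341, 0.2227]
tool_rot: [-0.001, 0.29, 0.957, 0.002]
contact_force: [0.1, -0.2, -1.1]
gripper_width: 0.272
grasp_force: 39.7
```

Emit:
jog_arm(
  deltas=[
    [0,0,-0.002,0,0,0,0.1],
    [0,0,0,0,0,0,0.1],
  ],
)

```text
t: 26.9
eef_pos: [0.6238, -0.1342, 0.2218]
tool_rot: [0.0, 0.29, 0.957, 0.002]
contact_force: [-1.5, 0.3, 4.7]
gripper_width: 0.274
grasp_force: 40.3
```

Emit:
jog_arm(
  deltas=[
    [0,0,-0.0015,0,0,0,0.1],
    [0,0,0,0,0,0,0.1],
  ],
)

```text
t: 27.1
eef_pos: [0.6243, -0.1338, 0.2209]
tool_rot: [0.001, 0.29, 0.957, 0.002]
contact_force: [-2.0, 1.4, 5.9]
gripper_width: 0.274
grasp_force: 40.5
```

Emit:
jog_arm(
  deltas=[
    [-0.002,0.001,0,0,0,0,0.1],
    [0,0,-0.001,0,0,0,0.1],
    [0,0,0,0,0,0,0.1],
  ],
)

```text
t: 27.4
eef_pos: [0.6233, -0.1329, 0.2204]
tool_rot: [0.002, 0.29, 0.957, 0.002]
contact_force: [1.1, 1.4, 8.1]
gripper_width: 0.271
grasp_force: 40.5
```

Emit:
jog_arm(
  deltas=[
    [0,0,0,0,0,0,0.35],
    [0,0,0,0,0,0,0.5],
    [0,0,0,0,0,0,0.6],
    [0,0,0.02,0,0,0,0.6],
    [0,0,0.04,0,0,0,0.6],
    [0,0,0.04,0,0,0,0.6],
    [-0.03,0.03,0.02,0,0,0,0.6],
    [-0.04,0.03,0,0,0,0,0.6],
    [-0.04,0.03,0,0,0,0,0.6],
    [-0.03,0.04,0,0,0,0,0.6],
  ],
)

```text
t: 28.4
eef_pos: [0.479, -0.0036, 0.3384]
tool_rot: [-0.001, 0.291, 0.957, 0.001]
contact_force: [0.2, 0.6, -0.9]
gripper_width: 0.602
grasp_force: 0.0
```

Emit:
jog_arm(
  deltas=[
    [0,0.045,0,0,0,0,0.6],
    [0,0.045,0,0,0,0,0.6],
    [0,0,0,0,0,0,0.6],
  ],
)

```text
t: 28.7
eef_pos: [0.4804, 0.0937, 0.3385]
tool_rot: [-0.001, 0.285, 0.958, 0.003]
contact_force: [0.7, -0.6, 0.2]
gripper_width: 0.601
grasp_force: 0.0
```

```bash
python3 show.py; python3 - <<'E'
exec(open('pr.py').read().split('for y,z,p')[0])
o,M=pose(.0592,.1195,0)
for z,r,n in((.061,.049,'rim'),(.062,.045,'lidtop'),(.012,.049,'foot'),(.096,.0125,'knobtop')):print(n,'S',ext(S,o,M,z,r),'T',ext(T,o,M,z,r))
for n,c,b in(('S',S,(335,372,180,225)),('T',T,(305,345,160,200))):
    h=cv2.cvtColor(c['img'],cv2.COLOR_RGB2HSV)[b[2]:b[3],b[0]:b[1]]
    m=((h[:,:,1]>90)&(h[:,:,2]>30)).astype(np.uint8)
    print(n);[print(b[2]+i,''.join('w' if x else '.' for x in r)) for i,r in enumerate(m)]
E
```

```text
193 ooooooooooooo##o...............................................       
195 oooooooooooo##o..................... wwww ....................w       
197 ooooooooooo###...........oo########.wwwwwwww.o...............         
199 ooooooooooo##owwwwww..o###########.wwwwwwwww######............        
201 o.oooooooo.wwwwwwwww##############.wwwwwwwww#########......ooo.       
203 .ooooooooo.wwwwwww.###############.wwwwwwwww###########wwww##.        
205 ..o.oooooo#wwwwww.################.wwwwwwwwo############.www.w        
207 o...o.o.oo#wwwww.#################wwwwwwwww##############.www         
209 #oo....ooo#wwwww.#################wwwwwwww.###############.ww         
211 ###oo...ooowwwww.##################.wwwww.#################ww         
213 #####o..oowwwwwww.#########################################www        
215 ######ooo.wwwwwwww########################################.w..w       
217 ########o.wwwwwww#########################################www...      
219 ##########wwwwww########################################.wwww....     
221 ###########wwww###############################
[... 5685 characters left out ...]
..............wwwwwwwwwww
185 ............................wwwwwwwwwwww
186 ............................wwwwwwwwwwww
187 ...........................wwwwwwwwwwwww
188 ..........................wwwwwwwwwwwwww
189 ..........................wwwwwwwwwwwwww
190 ..........................wwwwwwwwwwwwww
191 .........................wwwwwwwwwwwwwww
192 ........................wwwwwwwwwwwwwwww
193 w......................wwwwwwwwwwwwwwwww
194 ww....................wwwwwwwwwwwwwwwwww
195 wwww................wwwwwwwwwwwwwwwwwwww
196 wwwwww............wwwwwwwwwwwwwwwwwwwwww
197 wwwwwwwwww....wwwwwwwwwwwwwwwwwwwwwwwwww
198 .wwwwwwwwwwwwwwwwwwwwwwwwwwwwwwwwwwwwwww
199 ...wwwwwwwwwwwwwwwwwwwwwwwwwwwwwwwwwwwww
```

```bash
python3 -c "
from station import bot
print(bot.hand_in())"
```

```text
the job is handed in; nothing more can be done
None
```

I handed the job in at about 29 s, with no verdict returned. The lid came out first, the mug stands under the seat about 2–3 mm off centre toward the rear rail, and the camera fits put the dripper home and level with the lid centred, knob up, in its mouth. The dripper tipped into the drip hole on the way, so I gripped its rim to level it and guide it in; during that the wrist carried roughly its full weight, so it may have briefly come off the deck.

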